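# Hang the washed turner back on the rail with its S-hook

## Robot

A 6-joint arm with a two-finger parallel gripper is mounted at the origin on the work surface. World frame = base frame: x ahead of the robot, y to its left, z up, the work surface at z = 0. Lengths are in mm, angles in degrees, forces in N, time in s.
With the tool pointing down it reaches from about 225 to 875 mm from the base axis. Payload 3.4 kg.
Tool frame: the origin (TCP) lies between the finger pads; the fingertips stand 19 mm ahead of it and the grasp point (between the pads) is the TCP (env.tip_extent is the distance from the TCP to the fingertips, in mm); z points along the fingers, x is the direction in which the jaws open and shut, and the axes are right-handed (so a half turn about z gives the same grasp; the last joint's range is limited). The gripper opens to 85 mm and grips with 20 to 120 N. Pads are 22 mm wide; open, the fingers measure 114 mm over their backs; the gripper's body (76 mm by 85 mm) begins 54 mm behind the grasp point. The pads swing forward as they close: fully open they stand 13 mm farther back than shut.
Start: joints at [-84.225, 15.808, 86.224, -0, 77.962, -6.933], TCP at [126.488, -560.947, 250.328] pointing down, gripper open.
Joint ranges: [-165.64, 165.64], [-43.16, 119.46], [12.63, 154.43], [-67.54, 247.53], [6.08, 155.33], [-154.97, 154.97]. Speed limits (degrees/s): [147.25, 147.25, 180, 180, 180, 180].

## Interface

Orientations are given as a 3x3 rotation matrix whose columns are the frame's x, y, z axes.
In Python, from plant import env gives the robot as it stands. Calls block until the motion is done:
- env.goto(position, orientation): joint-space move of the TCP to a pose.
- env.servo_line(position, ori=None, rate=150): straight line of the TCP; ori=None keeps the orientation; rate is the mean speed in mm/s.
- env.goto_joints(angles): joint-space move.
- env.move_gripper(opening, f_grip=None): finger opening in mm; f_grip is the grip in N (None keeps the last); returns when the fingers have stopped.
- env.dwell(seconds).
- env.inverse_kinematics(position, orientation): joint angles nearest the present ones, or None.
- env.grab_frame(name): name is "scene" or "top"; returns (picture, depth): 480x640x3 uint8, red, green, blue; 480x640 float32, mm along the optical axis (not along the pixel's ray), 0 where there is no reading.
- env.camera_params(name): a dict with "vertical_fov" (degrees; the focal length in pixels is half the picture's height over the tangent of half this angle, whatever the lens; pixels are square), "cx", "cy" (the principal point, pixels), "R" (3x3) and "t" (3): a world point X has camera coordinates R X + t. Camera axes: x right, y down, z forward; pixel columns grow to the right and rows downward; lengths in mm; the calibration is good to about 2 mm. A picture is of the moment at which its call begins. camera_params takes no time and is no camera call.
A pose or a line that the arm cannot do raises env.PlanningError and nothing moves.
- env.job_done(): hands the job in, once; it reports no verdict.
Readings, each from a call of its own:
- env.get_clock(): time.
- env.get_joints(): joint angles.
- env.get_qd(): joint speeds.
- env.get_effort(): joint torques, N m.
- env.get_tcp_pos(): TCP position.
- env.get_eef_rot(): TCP orientation.
- env.get_force(): force on the tool from outside, world axes, zero at the start.
- env.get_ft_torque(): the same for the moment, N m.
- env.get_finger_gap(): finger opening in mm.
Only numpy, scipy, OpenCV 4.12 (cv2) and the standard library are available. Lean on these libraries where they do the work, as an engineer would, in place of code of your own. Each camera call takes 0.05 s, during which the arm holds its last target.

## Task

The turner's S-hook hangs empty on the utensil rail between the ladle and the skimmer. Take the hook down, slip its lower end through the hole in the handle of the washed turner lying on the pickle pan's lid, lift the turner by the hook and hang hook and turner back on the rail, about midway between ladle and skimmer, hanging steady. The turner is clean, so carry it by the hook alone without the gripper touching it, do not drop it, and leave the pan, the bottle, the bowls and the hung ladle and skimmer where they are.

Things in the scene. Friction and masses are not known exactly. Their poses are not given: they have to be found in the camera images.
- rail: Fixed countertop utensil rail, bare steel: level round bar, 12 mm diameter, 430 mm long, axis 340 mm above the counter, a 16 mm post at each end. Origin on the counter below the bar's middle; y along the bar, z up, x across it, away from the robot. Ladle and skimmer hang on it 165 mm either side of its middle (which side varies).
- rail_mid (a point): Middle of the bar, on its axis; axes as rail.
- hook: Loose flat steel S-hook, 40 g, 5 mm wire, 133 mm tall, 33 mm wide, in its own x-z plane; z up. Hangs freely on the bar, within 50 mm of its middle, at the rail's yaw. Origin: middle of the straight shank, which slants from x -14 z +50 down to x +14 z -50 mm. Both bights are half circles of 14 mm mean radius, centred at z +50 and -50.
- hook_crown (a point): Inside of the S-hook's upper bight at its top, 61.5 mm above the hook's origin; rests on top of the bar, 6 mm above its axis. This bight ends in a down-turned tip on the far side (x +14, to z +39.5): raise the hook 25 mm to clear the bar, then draw it towards the robot (-x). Axes as hook.
- hook_bight (a point): Centre of the wire at the bottom of the S-hook's lower bight, 64 mm below the hook's origin; the turner's hole settles here. With the bar 55.5 mm above the hook's origin, pads closing along the bar can take the shank only when slanted some 30 to 50 degrees from vertical, from the robot's side below the bar.
- hook_tip (a point): Round end of the S-hook's lower tip, turned up on the robot's side, at x -14, z -39.5 mm in hook; it goes up through the hole from below, with the eye's end between tip and shank (23 mm clear gap).
- turner: Loose flat steel turner, about 130 g, 192 mm long, 3 mm thick: slotted blade 80 by 72 mm, strap handle 20 mm wide ending in a round eye of 28 mm. Lies flat on the pan's lid, underside 75 mm above the counter, handle pointing away from the robot (yaw within 0.5 rad), the eye free past the lid's far edge. Origin: centre of underside; x towards the eye, z up.
- turner_hole (a point): Centre of the 13 mm through hole in the turner's eye, at x +82, z +1.5 mm in turner; 14 mm from the handle's end, 178 mm from the blade's end, 25 to 45 mm past the lid's edge.
- pan: Covered clear pickle pan on a black base, loose, 2 kg: 178 by 166 mm, flat lid 176 (x) by 162 mm, its top 75 mm above the counter. Origin: centre of the underside. Leave in place.
- ladle_bowl (a point): Bowl (80 mm wide) of the steel ladle that hangs swinging on the bar; this point is 220 mm below the bar. Leave undisturbed.
- skimmer_disc (a point): Centre of the 95 mm wire disc of the skimmer that hangs swinging on the bar, 190 mm below it. Leave undisturbed.
- bottle: Red squeeze bottle standing on the counter, 62 mm in diameter, 190 mm tall. Origin: centre of its base. Leave in place.
- bowls: Nest of upturned steel bowls on the counter, 116 mm across, 80 mm tall. Origin: centre of its base. Leave in place.

How it is judged:
By the outcome, as a careful person would: the job done as asked, in the order asked, and still so for the second after the job is handed in, with the robot touching nothing.
It also fails if it takes over 72 s, if anything falls off the work surface, if the arm or the gripper's body presses on something with over 40 N, if the wrist force passes 120 N, or if a joint passes its speed limit or range.

## Working session

There is one attempt and no reset: what is moved stays moved. The work goes in short steps, each a Python script; the robot and the scene stay as the last script left them, time stands still between calls to the robot, and variables do not carry over. Pictures are saved under pics/ and viewed, and the job is handed in when it is done.

```bash
mkdir -p pics; ls; cat > h.py <<'E'
import numpy as np, cv2
from plant import env
def snap(cam,fn):
    im,d=env.grab_frame(cam); cv2.imwrite(f'pics/{fn}.png',im[:,:,::-1]); np.save(f'pics/{fn}.npy',d); return im,d
def unproj(cam,u,v,d):
    p=env.camera_params(cam); f=240/np.tan(np.radians(p['vertical_fov'])/2)
    c=np.stack([(u-p['cx'])/f*d,(v-p['cy'])/f*d,d],-1)
    return (c-np.array(p['t']))@np.array(p['R'])
def proj(cam,X):
    p=env.camera_params(cam); f=240/np.tan(np.radians(p['vertical_fov'])/2)
    c=np.atleast_2d(X)@np.array(p['R']).T+np.array(p['t'])
    return np.stack([c[:,0]/c[:,2]*f+p['cx'],c[:,1]/c[:,2]*f+p['cy'],c[:,2]],-1)
def cloud(cam,d):
    v,u=np.mgrid[0:480,0:640]; return unproj(cam,u.astype(float),v.astype(float),d.astype(float))
E
python3 - <<'E'
from h import *
for c in('scene','top'):
    snap(c,c+'0'); p=env.camera_params(c); print(p, -np.array(p['R']).T@np.array(p['t']))
print(env.get_clock(), env.tip_extent)
E
```

```text
pics
{'vertical_fov': 47.914765757062426, 'cx': 321.68625164060256, 'cy': 238.55378368774836, 'R': array([[-0.48903011,  0.8721872 , -0.01179132],
       [ 0.45488632,  0.24347114, -0.85662141],
       [-0.74426338, -0.42427737, -0.51581075]]), 't': array([ 209.46735944,  -48.16804537, 1579.2677429 ])} [1299.73798418  499.08034775  775.81139333]
{'vertical_fov': 52.127048969604374, 'cx': 319.7260668453943, 'cy': 238.86610355646462, 'R': array([[-0.02552016, -0.99964431, -0.00774449],
       [-0.99798901,  0.02592603, -0.05784271],
       [ 0.05802292,  0.00625276, -0.99829567]]), 't': array([  58.09595986,  526.46068074, 1252.18598094])} [ 454.22910234   36.59664699 1280.95367902]
0.1 19.0
```

View pics/scene0.png

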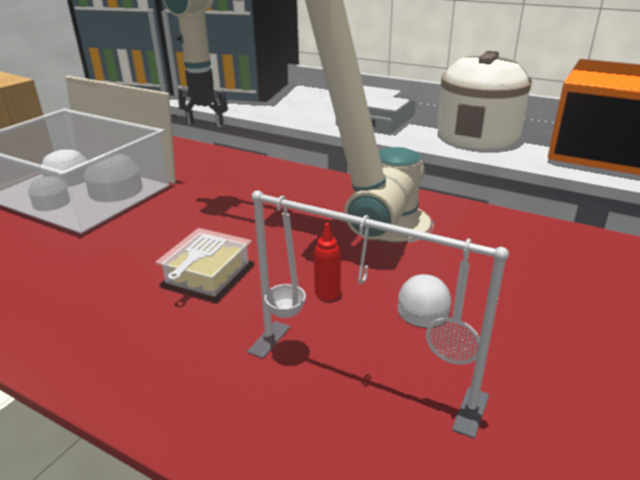

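View pics/top0.png

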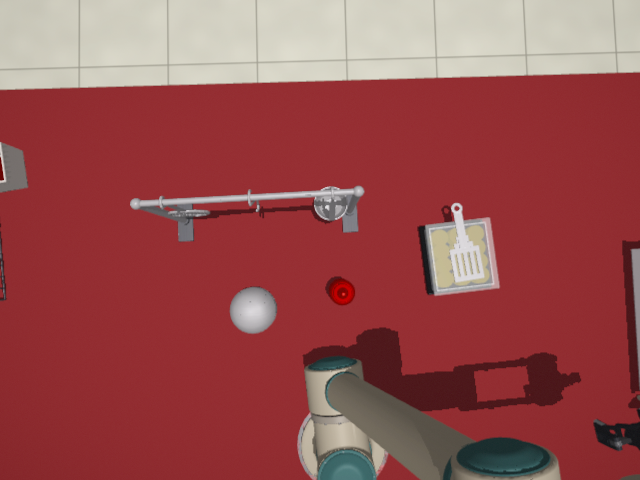

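The scene view shows the rail with the ladle at about (285,250), the empty hook at (365,250) and the skimmer at (455,320). The turner lies on the pan at (200,255). In the top view the bar runs from (136,204) to (358,191), the hook is at (252,198) and the turner's hole is at about (457,208). Next I'll zoom in and measure.

```bash
python3 - <<'E'
from h import *
a=cv2.imread('pics/scene0.png'); b=cv2.imread('pics/top0.png')
def crop(im,x,y,w,h,s): return cv2.resize(im[y:y+h,x:x+w],None,fx=s,fy=s,interpolation=cv2.INTER_CUBIC)
cv2.imwrite('pics/c1.png',np.hstack([crop(a,330,205,80,90,5),crop(a,155,225,100,90,4)[:450] if 0 else cv2.resize(crop(a,155,225,80,90,5),(400,450))]))
cv2.imwrite('pics/c2.png',np.hstack([crop(b,220,170,80,60,5),crop(b,430,195,80,60,5)]))
d=np.load('pics/top0.npy'); C=cloud('top',d)
# bar
m=(abs(C[...,2]-343)<12)&(C[...,0]>300)
v,u=np.nonzero(m); print(len(u),u.min(),u.max())
P=C[m]; print(P.min(0),P.max(0)); k=np.polyfit(P[:,1],P[:,0],1); print('bar x=a*y+b',k,'yaw',np.degrees(np.arctan(-k[0])), P[:,2].mean())
def pz(cam,u,v,z):
    o=unproj(cam,np.array(0.),np.array(0.),np.array(0.)); r=unproj(cam,np.array(float(u)),np.array(float(v)),np.array(1.))-o
    return o+r*(z-o[2])/r[2]
for q in[(136,204),(358.5,191)]: print('ball',pz('top',*q,345), C[q[1],int(q[0])])
print('hole',pz('top',457,208,78))
m=(C[...,2]>60)&(C[...,2]<90); m[:, :415]=0; m[:,510:]=0
P=C[m];print('pan+turner',P.min(0),P.max(0))
E
```

```text
1608 130 363
[576.5809345  -43.22331603 331.33748035] [610.89252155 404.92080494 354.90237187]
bar x=a*y+b [-2.94322481e-02  5.98261261e+02] yaw 1.685856916437384 346.15248426053626
ball [584.98916863 394.15835074 345.        ] [584.31824623 392.32372215 349.80232462]
ball [598.73876464 -34.32758612 345.        ] [597.64179767 -32.82488354 352.26963868]
hole [ 591.39283668 -295.31160123   78.        ]
pan+turner [ 379.51980153 -388.96121562   66.46076382] [ 604.65480447 -214.51190657   85.74539458]
```

View pics/c1.png

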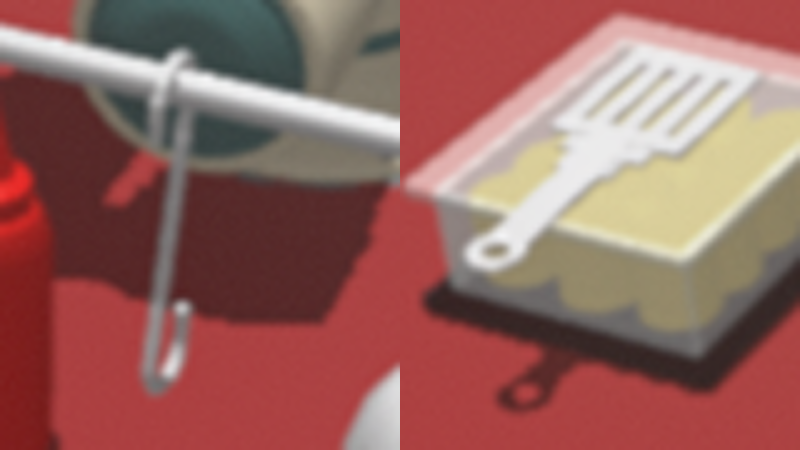

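View pics/c2.png

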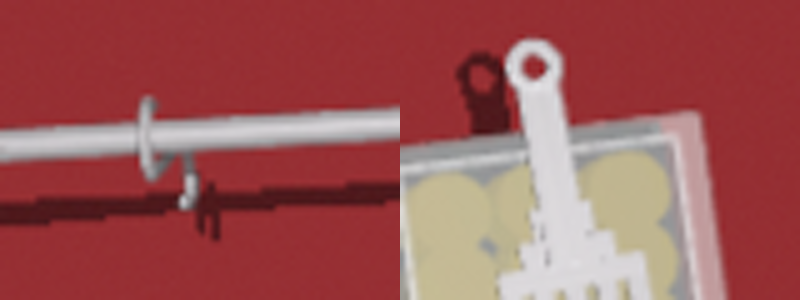

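The crops show the hook with its lower tip towards the robot. The turner's hole is clear in both views, at about (456,208) in top and (173,275) in scene. Next I'll triangulate the hole, hook, bar and turner yaw.

```bash
cat >> h.py <<'E'
def ray(cam,u,v):
    o=unproj(cam,np.array(0.),np.array(0.),np.array(0.)); r=unproj(cam,np.array(float(u)),np.array(float(v)),np.array(1.))-o
    return o,r/np.linalg.norm(r)
def pz(cam,u,v,z):
    o,r=ray(cam,u,v); return o+r*(z-o[2])/r[2]
def tri(a,b):
    A=0;B=0
    for c,(u,v) in(('scene',a),('top',b)):
        o,r=ray(c,u,v);M=np.eye(3)-np.outer(r,r);A=A+M;B=B+M@o
    return np.linalg.solve(A,B)
E
python3 - <<'E'
from h import *
np.set_printoptions(precision=1,suppress=True)
b=cv2.imread('pics/top0.png').astype(int)
# turner mask: bright, unsaturated
m=(b.min(2)>195); m[:190]=0;m[300:]=0;m[:,:425]=0;m[:,:]&=True; m[:,500:]=0
n,l,s,c=cv2.connectedComponentsWithStats(m.astype(np.uint8)); i=1+np.argmax(s[1:,4]); print(s[i])
v,u=np.nonzero(l==i)
P=np.array([pz('top',a,q,78) for a,q in zip(u,v)])
mid=P.copy(); xs=P[:,0]; print('x range',xs.min(),xs.max())
# handle centreline by rows
rows=[]
for r in range(v.min(),v.max()+1):
    q=u[v==r]
    rows.append((r,q.min(),q.max(),(q.min()+q.max())/2))
for r in rows: print(r,end=' ')
print()
H=np.array([pz('top',r[3],r[0],78) for r in rows if 215<=r[0]<=236]); k=np.polyfit(H[:,0],H[:,1],1);print('yaw handle',np.degrees(np.arctan(k[0])))
print('hole top',pz('top',456.2,208.0,78),'scene',pz('scene',173,274.8,78),'tri',tri((173,274.8),(456.2,208)))
# hook: scene crop c1: crown top outer at (180,52)/5; bight bottom (155,390)/5, tip (182,307)
g=lambda X,Y,x,y:(x+(X+.5)/5-.5,y+(Y+.5)/5-.5)
print('crown tri',tri(g(178,60,330,205),g(149,133,220,170)))
print('tip tri',tri(g(182,308,330,205),g(185,205,220,170)))
print('shank top-ish scene bight', g(157,385,330,205))
for y in (150,160,170,180,190): print(y,proj('scene',[[592,y,348.5]]),proj('top',[[592,y,351]]))
E
```

```text
[ 450  204   34   78 1078]
x range 412.4570027627273 601.4754280960909
(204, np.int64(454), np.int64(458), np.float64(456.0)) (205, np.int64(453), np.int64(459), np.float64(456.0)) (206, np.int64(452), np.int64(460), np.float64(456.0)) (207, np.int64(452), np.int64(461), np.float64(456.5)) (208, np.int64(452), np.int64(461), np.float64(456.5)) (209, np.int64(452), np.int64(461), np.float64(456.5)) (210, np.int64(452), np.int64(460), np.float64(456.0)) (211, np.int64(453), np.int64(460), np.float64(456.5)) (212, np.int64(454), np.int64(460), np.float64(457.0)) (213, np.int64(454), np.int64(460), np.float64(457.0)) (214, np.int64(454), np.int64(461), np.float64(457.5)) (215, np.int64(454), np.int64(461), np.float64(457.5)) (216, np.int64(454), np.int64(461), np.float64(457.5)) (217, np.int64(455), np.int64(461), np.float64(458.0)) (218, np.int64(455), np.int64(461), np.float64(458.0)) (219, np.int64(455), np.int64(462), np.float64(458.5)) (220, np.int64(455), np.int64(462), np.float64(458.5)) (221, np.int64(455), np.int64(462), np.float64(458.5)) (222, np.int64(456), np.int64(462), np.
[... 3014 characters left out ...]
4(483), np.float64(469.0)) (278, np.int64(455), np.int64(477), np.float64(466.0)) (279, np.int64(455), np.int64(471), np.float64(463.0)) (280, np.int64(455), np.int64(465), np.float64(460.0)) (281, np.int64(456), np.int64(459), np.float64(457.5)) 
yaw handle 9.467861763280712
hole top [ 591.4 -293.3   78. ] scene [ 590.8 -294.2   78. ] tri [ 591.5 -293.3   78.7]
crown tri [592.7 176.3 350.4]
tip tri [578. 176. 244.]
shank top-ish scene bight (361.0, 281.6)
150 [[349.8 213.9 895.3]] [[262.3 196.6 937.1]]
160 [[355.3 215.2 891. ]] [[257.1 196.7 937.1]]
170 [[360.7 216.6 886.8]] [[251.8 196.9 937.2]]
180 [[366.3 218.  882.5]] [[246.6 197.  937.3]]
190 [[371.8 219.4 878.3]] [[241.4 197.1 937.3]]
```

Measurements agree with the given sizes. The hook crown triangulates to (592.7, 176.3, 350.4), where about 351 is expected. The tip z is 244, where 245 is expected. The hole triangulates to (591.4, -293.4, 78.7). The bar's middle is at about (593,180), and the turner's yaw is about 9°. Next I'll check IK for the planned poses.

```bash
cat >> h.py <<'E'
YR=np.radians(1.7); YT=np.radians(9.3)
SL=48.
def tool(yaw,slant=SL,sgn=1):
    s=np.radians(slant); c,n=np.cos(yaw),np.sin(yaw)
    z=np.array([np.sin(s)*c,np.sin(s)*n,-np.cos(s)]); x=sgn*np.array([-n,c,0]); return np.stack([x,np.cross(z,x),z],1)
def off(yaw,x,y=0,z=0): # offset in hook frame
    c,n=np.cos(yaw),np.sin(yaw); return np.array([c*x-n*y,n*x+c*y,z])
HOOK=np.array([593.1,176.2,284.5]); HOLE=np.array([591.3,-293.5,76.5])
E
python3 - <<'E'
from h import *
np.set_printoptions(precision=0,suppress=True)
for sg in(1,-1):
  for sl in(42,48,52):
    pts={'grasp':(HOOK,YR),'pre':(HOOK-100*tool(YR,sl)[:,2],YR),'raised':(HOOK+[0,0,26],YR),'back':(HOOK+off(YR,-80,0,26),YR),
     'carry':([480,100,445],YR),'carry2':([480,-150,445],0.1),'ins':(HOLE+off(YT,14,0,30),YT),'inshigh':(HOLE+off(YT,60,0,130),YT),'inslow':(HOLE+off(YT,60,0,30),YT)}
    print(sg,sl)
    for k,(p,y) in pts.items():
        print('  ',k,env.inverse_kinematics(np.array(p,float),tool(y,sl,sg)))
E
```

```text
1 42
   grasp [ 15.   3. 111. -20.  27. -62.]
   pre [ 18.  -6. 108. -17.  38. -64.]
   raised [ 15.   2. 108. -18.  30. -64.]
   back [ 18.  -5. 115. -21.  32. -59.]
   carry [  5. -15. 103.  -3.  51. -85.]
   carry2 [ -48.  -12.  100.   36.   68. -151.]
   ins None
   inshigh None
   inslow None
1 48
   grasp [ 16.   2. 116. -36.  18. -46.]
   pre [ 19.  -8. 114. -27.  30. -54.]
   raised [ 16.   1. 113. -30.  22. -53.]
   back [ 20.  -6. 119. -34.  24. -46.]
   carry [  6. -18. 108.  -5.  42. -84.]
   carry2 None
   ins [-52.  25. 117.  79.  41. 144.]
   inshigh None
   inslow [-47.  27. 113.  79.  39. 148.]
1 52
   grasp [ 17.   2. 119. -56.  14. -25.]
   pre [ 21.  -8. 118. -39.  24. -42.]
   raised [ 17.   1. 116. -44.  17. -38.]
   back [ 21.  -6. 122. -49.  20. -31.]
   carry [  6. -19. 111.  -6.  36. -83.]
   carry2 None
   ins [-53.  26. 119.  86.  45. 136.]
   inshigh None
   inslow [-49.  28. 115.  87.  42. 139.]
-1 42
   grasp [ 15.   3. 111. -20.  27. 118.]
   pre [ 18.  -6. 108. -17.  38. 116.]
   raised [ 15.   2. 108. -18.  30. 116.]
   back [ 18.  -5. 115. -21.  32.
[... 263 characters left out ...]
 pre [ 19.  -8. 114. -27.  30. 126.]
   raised [ 16.   1. 113. -30.  22. 127.]
   back [ 20.  -6. 119. -34.  24. 134.]
   carry [  6. -18. 108.  -5.  42.  96.]
   carry2 [-52. -13. 105.  44.  65.  21.]
   ins [-52.  25. 117.  79.  41. -36.]
   inshigh [-47.  19. 107.  64.  44. -11.]
   inslow [-47.  27. 113.  79.  39. -32.]
-1 52
   grasp [ 17.   2. 119. -56.  14. 155.]
   pre [ 21.  -8. 118. -39.  24. 138.]
   raised [ 17.   1. 116. -44.  17. 142.]
   back [ 21.  -6. 122. -49.  20. 149.]
   carry [  6. -19. 111.  -6.  36.  97.]
   carry2 [-55. -14. 108.  50.  65.  16.]
   ins [-53.  26. 119.  86.  45. -44.]
   inshigh [-49.  19. 110.  72.  45. -20.]
   inslow [-49.  28. 115.  87.  42. -41.]
```

```bash
cat >> h.py <<'E'
RR=tool(YR,SL,-1); RT=tool(YT,SL,-1)
E
python3 - <<'E'
from h import *
print(env.get_force())
env.move_gripper(50,40)
env.goto(np.array([440,-250,430.]),tool(0,SL,-1))
env.goto(np.array([450,120,430.]),RR)
env.goto(HOOK-90*RR[:,2],RR)
env.servo_line(HOOK-30*RR[:,2],rate=150)
a,_=snap('scene','s1');b,_=snap('top','t1')
c=lambda im,x,y:cv2.resize(im[y:y+120,x:x+130][:,:,::-1],None,fx=3,fy=3,interpolation=cv2.INTER_CUBIC)
cv2.imwrite('pics/g1.png',np.hstack([c(a,300,190),c(b,190,150)]))
print(env.get_clock(),env.get_tcp_pos(),env.get_force(),env.get_finger_gap())
E
```

```text
[-0.37779986  0.775969    0.16162613]
5.0 [570.65858736 175.37676823 306.32222863] [0.00072322 0.50739939 0.5560158 ] 49.8921997393109
```

View pics/g1.png

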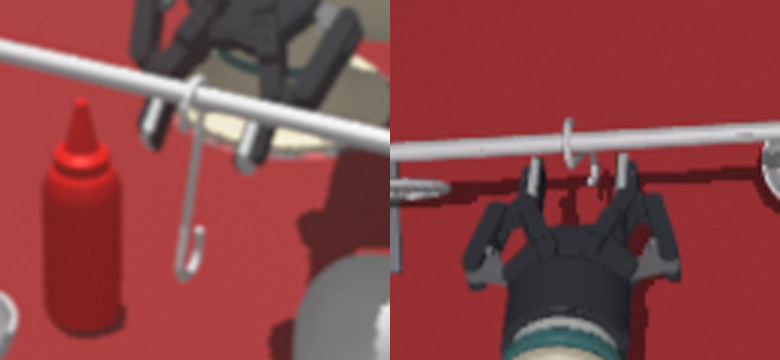

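The open fingers straddle the hook, with the tips at (537,165) and (622,160) in the top crop and the shank between them. I'll advance and close.

```bash
python3 - <<'E'
from h import *
env.servo_line(HOOK,rate=60)
print('f',env.get_force())
env.move_gripper(10,20); print(env.get_finger_gap(),env.get_force())
env.move_gripper(0,20); print(env.get_finger_gap(),env.get_force())
env.move_gripper(0,80); print(env.get_finger_gap(),env.get_force(),env.get_tcp_pos())
a,_=snap('scene','s2');b,_=snap('top','t2')
c=lambda im,x,y:cv2.resize(im[y:y+120,x:x+130][:,:,::-1],None,fx=3,fy=3,interpolation=cv2.INTER_CUBIC)
cv2.imwrite('pics/g2.png',np.hstack([c(a,300,190),c(b,190,150)]))
print(env.get_clock())
E
```

```text
f [-0.32577185 -0.04561762  0.27721673]
9.970370202974172 [ 0.09851468 -0.77207166  0.04874126]
4.343375925469482 [0.50825842 0.11122193 0.23774476]
2.7642706177803946 [-0.37168396  0.0274869   0.94631242] [593.18493467 176.24645198 284.67638348]
6.65
```

View pics/g2.png

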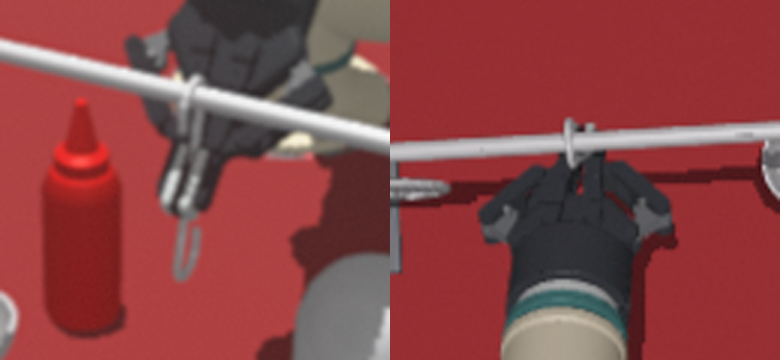

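The gripper holds the shank, with the lower bight free at (187,270) in the scene crop and the body clear of the bar. Now I'll raise and draw back, watching the force.

```bash
python3 - <<'E'
from h import *
p=HOOK.copy()
for dz in(8,16,25):
    env.servo_line(HOOK+[0,0,dz],rate=50); print(dz,env.get_force())
env.servo_line(HOOK+off(YR,-45,0,25.5),rate=70); print(env.get_force())
env.servo_line(HOOK+off(YR,-90,0,25.5),rate=120)
env.dwell(.2)
a,_=snap('scene','s3');b,_=snap('top','t3')
c=lambda im,x,y:cv2.resize(im[y:y+120,x:x+130][:,:,::-1],None,fx=3,fy=3,interpolation=cv2.INTER_CUBIC)
cv2.imwrite('pics/g3.png',np.hstack([c(a,300,190),c(b,190,170)]))
print(env.get_clock(),env.get_finger_gap(),env.get_tcp_pos())
T=env.get_tcp_pos()
for n,o in(('crown',off(YR,0,0,64)),('bight',off(YR,0,0,-64)),('tip',off(YR,-14,0,-39.5))): print(n,proj('scene',T+o),proj('top',T+o))
E
```

```text
8 [ 0.56777329 -0.09042251 -1.23192355]
16 [-0.60520338 -0.23741809 -0.49032117]
25 [-0.25823093 -0.20773316 -0.52127948]
[ 0.05729482  0.47458722 -0.21995545]
9.2167 2.7212712597059694 [503.64456909 173.50724967 309.96756182]
crown [[385.08617904 182.59406484 937.9118443 ]] [[248.9697385  242.48004672 909.16361157]]
bight [[ 381.72870208  245.2659762  1003.93562   ]] [[ 258.15806539  245.53827657 1036.94545726]]
tip [[ 385.18964508  230.47895706 1001.88957195]] [[ 256.90258368  251.78615367 1011.67265305]]
```

View pics/g3.png

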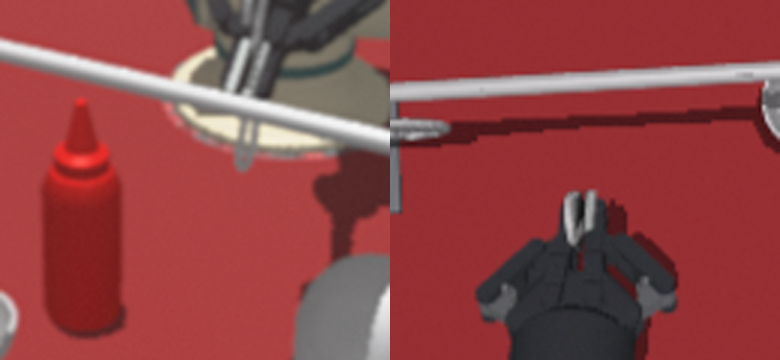

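The hook is free of the bar. Its bight shows at (382,245), exactly where predicted, so the grasp is true. I'll carry it to the pan.

```bash
cat > w.py <<'E'
from h import *
def view(n,xs,ys,xt,yt,s=4,w=100,h=100):
    a,_=snap('scene','s'+n);b,_=snap('top','t'+n)
    c=lambda im,x,y:cv2.resize(im[y:y+h,x:x+w][:,:,::-1],None,fx=s,fy=s,interpolation=cv2.INTER_CUBIC)
    cv2.imwrite(f'pics/g{n}.png',np.hstack([c(a,xs,ys),c(b,xt,yt)]))
E
python3 - <<'E'
from w import *
env.servo_line(np.array([450,150,420.]),rate=150)
env.goto(np.array([450,-200,400.]),tool(0.1,SL,-1))
env.goto(HOLE+off(YT,55,0,120),RT)
env.servo_line(np.r_[(HOLE+off(YT,48))[:2],107.5],rate=100)
env.dwell(.2)
view('4',130,220,400,150)
T=env.get_tcp_pos(); print(env.get_clock(),T,env.get_finger_gap(),env.get_force())
for n,o in(('crown',off(YT,0,0,64)),('bight',off(YT,0,0,-64)),('tip',off(YT,-14,0,-39.5))): print(n,proj('scene',T+o),proj('top',T+o))
E
```

```text
14.35 [ 638.81837256 -285.77762571  107.98651119] 2.472729745601256 [ 0.32377613  0.4946574  -0.13662432]
crown [[ 153.32226109  250.68187803 1136.35510911]] [[ 463.15390461  182.38535001 1115.7718018 ]]
bight [[ 163.24528816  299.27151181 1202.37888481]] [[ 448.80707344  191.11052952 1243.55364749]]
tip [[ 165.08253242  286.82903468 1200.98415736]] [[ 452.46146975  195.07892019 1218.27961348]]
```

View pics/g4.png

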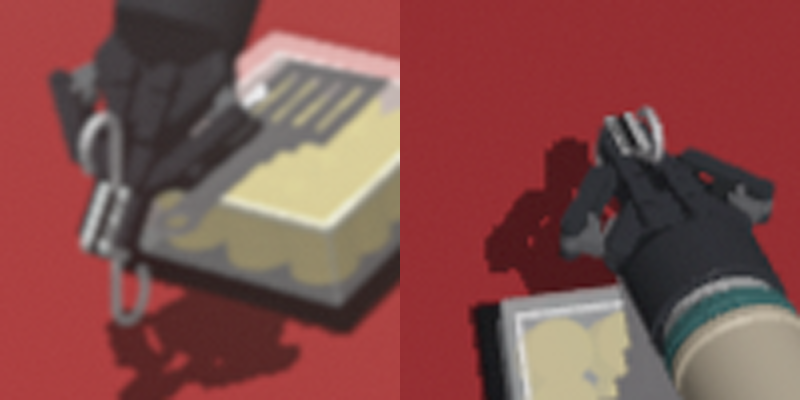

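The hook stands beyond the eye, with its tip at about (166,287) in scene. I'll overlay the modelled hook and the measured eye to check the fit before sliding under.

```bash
cat >> w.py <<'E'
def hookpts():
    t=np.linspace(0,np.pi,12)
    up=np.c_[14*np.cos(t),0*t,50+14*np.sin(t)]; lo=np.c_[14*np.cos(t),0*t,-50-14*np.sin(t)]
    return np.vstack([[[14,0,39.5]],up,lo,[[-14,0,-39.5]]])
def overlay(n,T,yaw,xs,ys,s=8,w=50,h=70,cam='scene',hole=None):
    im=cv2.imread(f"pics/{'s' if cam=='scene' else 't'}{n}.png")[ys:ys+h,xs:xs+w]
    im=cv2.resize(im,None,fx=s,fy=s,interpolation=cv2.INTER_CUBIC); raw=im.copy()
    def dr(P,c,cl=False):
        q=((proj(cam,P)[:,:2]-[xs,ys]+.5)*s).astype(np.int32); cv2.polylines(im,[q],cl,c,1)
    H=hookpts(); c,sn=np.cos(yaw),np.sin(yaw)
    dr(T+H@np.array([[c,-sn,0],[sn,c,0],[0,0,1]]).T,(0,255,0))
    if hole is not None:
        t=np.linspace(0,2*np.pi,24)
        for r in(6.5,14): dr(hole+np.c_[r*np.cos(t),r*np.sin(t),0*t],(255,0,0),True)
    cv2.imwrite(f'pics/o{n}{cam}.png',np.hstack([raw,im]))
E
python3 - <<'E'
from w import *
overlay('4',env.get_tcp_pos(),YT,138,240,hole=HOLE)
E
```

```text
(no output)
```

View pics/o4scene.png

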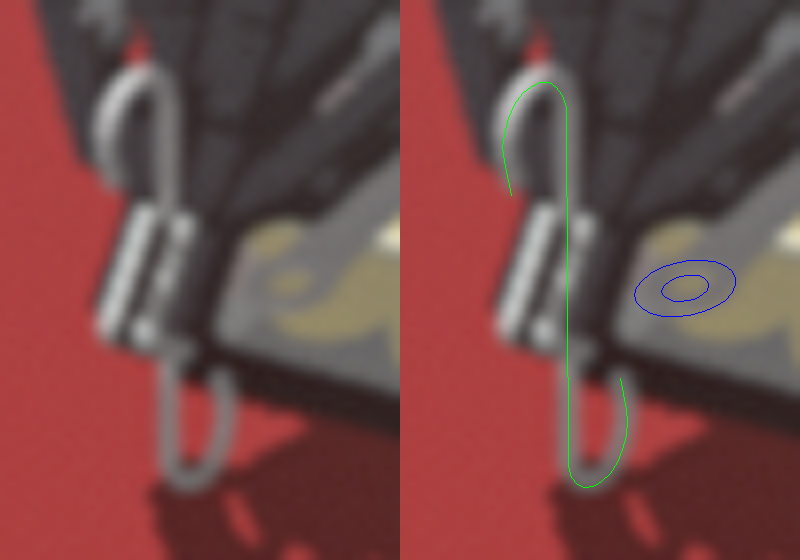

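The overlay matches to within about 1 px, though the hook sits maybe 1–2 mm higher than modelled. I'll lower it by 2 mm and slide the tip under the hole.

```bash
python3 - <<'E'
from w import *
T=HOLE+off(YT,48); T[2]=105.3
env.servo_line(T,rate=40)
T=HOLE+off(YT,14); T[2]=105.3
env.servo_line(T,rate=40); env.dwell(.15)
view('5',130,220,400,150)
T=env.get_tcp_pos(); print(env.get_clock(),T,env.get_force())
overlay('5',T,YT,148,235,hole=HOLE)
overlay('5',T,YT,430,175,cam='top',hole=HOLE)
E
```

```text
15.85 [ 605.27305231 -291.11188077  105.3054932 ] [ 0.05731389 -0.11511048 -0.11690857]
```

View pics/o5scene.png

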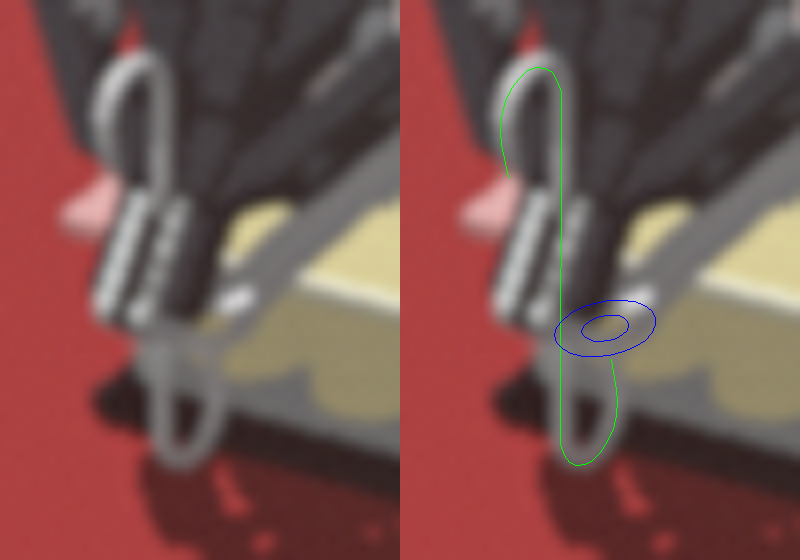

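View pics/o5top.png

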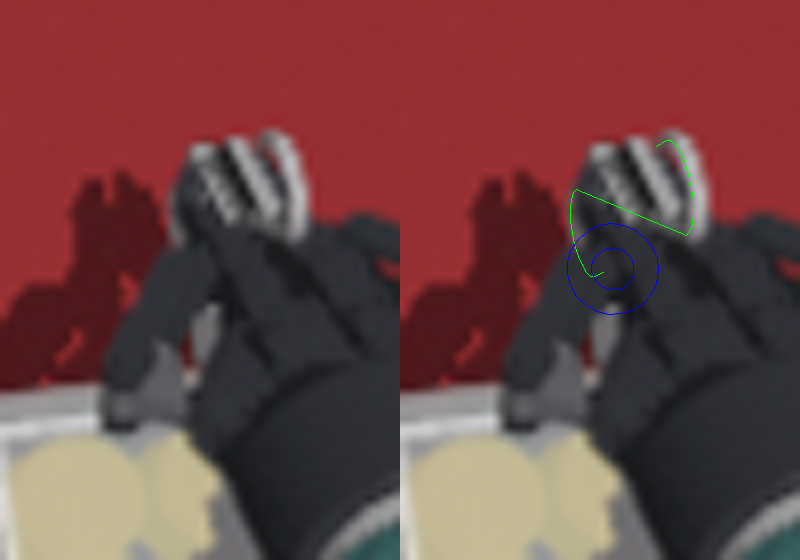

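The tip lies under the hole in both views, with about a 1 mm lateral offset. I'll trim that and raise slowly.

```bash
python3 - <<'E'
from w import *
T=HOLE+off(YT,14,-.8); T[2]=105.3
env.servo_line(T,rate=40)
for z in(112,118,124,129):
    T[2]=z; env.servo_line(T,rate=30); print(z,env.get_force())
env.dwell(.15)
view('6',130,220,400,150)
T=env.get_tcp_pos(); print(env.get_clock(),T,env.get_force())
overlay('6',T,YT,148,225,hole=HOLE)
E
```

```text
112 [-0.71089753  0.43568595 -0.06660084]
118 [-0.7652051  -0.17079745 -0.63469743]
124 [ 0.54640635 -0.92814877 -0.63908967]
129 [-0.32523864 -0.57051404 -0.20248285]
17.7417 [ 605.20265856 -292.00620179  128.88327868] [ 0.68162427 -0.30924698  0.49226404]
```

View pics/o6scene.png

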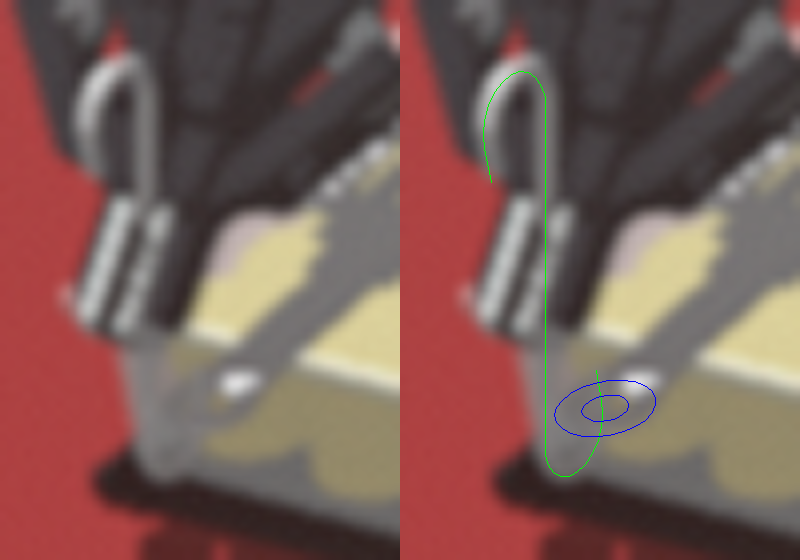

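View pics/g6.png

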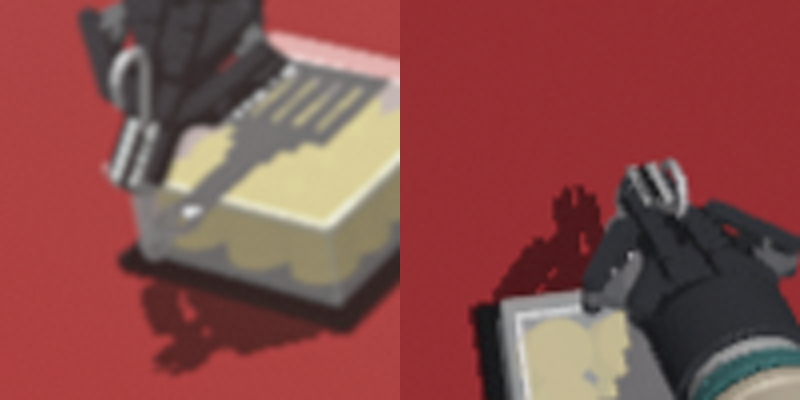

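The raised tip is hard to see, grey on grey at about (172,271). I'll stretch the contrast and use depth.

```bash
python3 - <<'E'
from w import *
im=cv2.imread('pics/s6.png')[255:295,155:195]
L=cv2.cvtColor(im,cv2.COLOR_BGR2LAB); 
e=np.clip((im.astype(float)-40)*1.6,0,255).astype(np.uint8)
s=cv2.imread('pics/s5.png')[255:295,155:195]; e5=np.clip((s.astype(float)-40)*1.6,0,255).astype(np.uint8)
cv2.imwrite('pics/e6.png',cv2.resize(np.hstack([e5,e]),None,fx=10,fy=10,interpolation=cv2.INTER_NEAREST))
np.set_printoptions(linewidth=200,precision=0,suppress=True)
C=cloud('scene',np.load('pics/s6.npy')); C0=cloud('scene',np.load('pics/scene0.npy'))
print(C[262:290,162:186,2])
E
```

```text
[[130. 133. 132. 128. 130. 131. 132. 128. 124. 126. 121.  76.  76.  76.  75.  73.  80.  76.  75.  76.  74.  76.  78.  80.]
 [127. 132. 131. 126. 127. 126. 129. 126. 124. 125.  74.  74.  74.  74.  74.  78.  73.  75.  74.  74.  76.  80.  78.  79.]
 [128. 125. 131. 128. 126. 127. 126. 125. 120. 120.  75.  73.  76.  75.  75.  75.  75.  72.  75.  77.  77.  78.  77.  78.]
 [128. 127. 129. 126. 122. 124. 123. 122. 119. 117.  73.  75.  76.  75.  74.  77.  75.  74.  78.  81.  77.  77.  79.  77.]
 [126. 125. 124. 123. 119. 117. 115. 117. 117.  72.  73.  74.  77.  74.  76.  75.  74.  80.  79.  77.  79.  79.  77.  77.]
 [117. 123. 121. 121. 117. 116. 115.  68.  71.  70.  70.  71.  74.  75.  73.  78.  79.  76.  78.  76.  82.  80.  75.  78.]
 [ 52.  54.  52. 115. 115. 113. 111.  58.  59.  67.  68.  68.  70.  73.  77.  78.  82.  80.  78.  80.  78.  78.  78.  77.]
 [  4.  49.  52. 106. 109.  52.  56.  53. 776.  56.  56.  56.  58.  79.  78.  77.  79.  80.  80.  79.  78.  80.  77.  75.]
 [  3.  48.  50. 106. 105.  52.  52.  52.  54.  53.  92.  54.  77.  77.  79.  78.  77.  78.  80.  78.  78.  78.  75.
[... 1644 characters left out ...]
64.   9.  14.  12.  11.  16.  14.  15.  16.  18.  17.  19.  18.  18.  20.  23.  21.]
 [  9.   9.   8.  13.  12.   8.  11.  10.   9.  10.  12.   9.  10.  11.  11.  13.  14.  14.  16.  19.  14.  13.  20.  23.]
 [  6.   6.   9.  12.   8.   6.   7.   9.   9.   7.  11.  10.   9.  11.  10.  11.  13.  12.  12.  11.  11.  15.  15.  16.]
 [  2.   4.   4.   5.   6.  10.  10.   7.   8.   8.  11.   8.   8.  10.  11.  10.   7.  13.   9.   8.   9.  11.  12.  13.]
 [ -0.  -3.  -1.   4.   5.   7.   5.   3.   7.   8.   9.   7.  11.   7.  12.  10.   9.   8.  10.  13.  10.  11.  11.  10.]
 [  2.   0.   1.  -1.   2.  -2.  -4.   2.   2.   4.   5.  10.   8.   8.   7.  11.   7.   8.  12.  10.  12.   9.  11.  10.]]
```

View pics/e6.png

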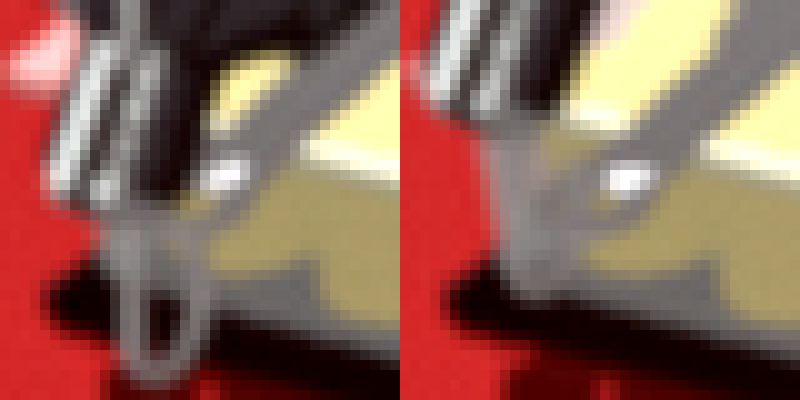

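Depth settles it. The tip shows at (172,271) with z ≈ 86–92, above the eye surface at 78, and the wire continues below the eye, so it is through the hole. The eye hasn't moved. I'll lift along an arc about the blade's end so the blade neither drags nor swings.

```bash
python3 - <<'E'
from w import *
B=HOLE+off(YT,-178)
W=[]
for t in np.radians([0,2,10,20,30,40,50,60,70,80,88]):
    hole=B+off(YT,178*np.cos(t),0,178*np.sin(t))
    W.append(hole+off(YT,14*np.cos(t),-.8*np.cos(t),60+8*np.sin(t)))
W.append(W[-1]+[0,0,25])
for w in W: print(w.round(), None if env.inverse_kinematics(w,RT) is None else env.inverse_kinematics(w,RT).round() )
np.save('W.npy',W)
env.servo_line(W[0],rate=30)
env.servo_line(W[1],rate=30)
env.servo_line(W[2],rate=50)
env.dwell(.1); print(env.get_force())
view('7',130,200,400,150)
print(env.get_clock(),env.get_tcp_pos())
E
```

```text
[ 605. -292.  136.] [-52.  22. 115.  74.  43. -29.]
[ 605. -292.  143.] [-52.  22. 115.  73.  43. -28.]
[ 602. -292.  169.] [-52.  19. 113.  69.  44. -23.]
[ 594. -294.  200.] [-53.  17. 112.  65.  47. -17.]
[ 580. -296.  230.] [-54.  14. 110.  61.  50. -13.]
[ 561. -299.  256.] [-57.  11. 110.  58.  53. -10.]
[ 538. -303.  279.] [-59.   9. 109.  56.  57.  -9.]
[ 510. -307.  298.] [-63.   7. 109.  54.  61.  -9.]
[ 480. -312.  311.] [-67.   5. 109.  53.  65.  -9.]
[ 449. -317.  320.] [-71.   3. 109.  52.  69. -11.]
[ 422. -321.  322.] [-75.   2. 109.  51.  72. -13.]
[ 422. -321.  347.] [-75.   1. 107.  50.  74. -10.]
[-0.63478421 -0.37613998 -0.81951981]
19.375 [ 602.28118481 -292.36182972  168.40094236]
```

View pics/g7.png

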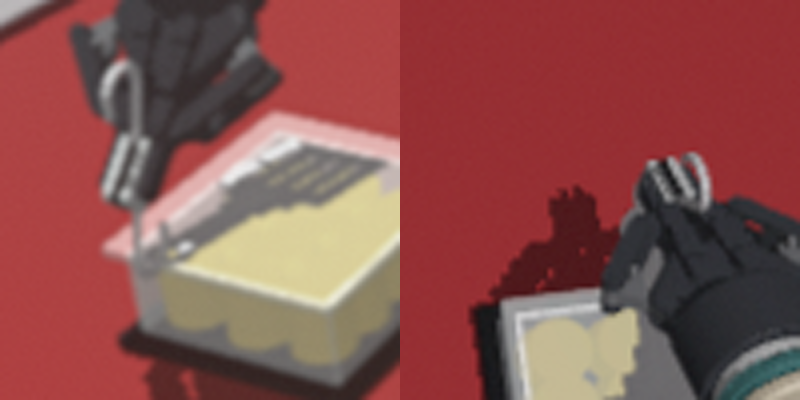

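The eye is up on the hook, with the tip standing clear above it at about (171,257) in scene. I'll continue the arc.

```bash
python3 - <<'E'
from w import *
W=np.load('W.npy')
for w in W[3:11]: env.servo_line(w,rate=75)
env.servo_line(W[11],rate=50)
env.dwell(.3); print(env.get_force(),env.get_finger_gap())
view('8',130,120,400,150,s=3,w=130,h=150)
print(env.get_clock(),env.get_tcp_pos())
E
```

```text
[-0.09249151  0.05530459 -2.18179347] 2.7340154821079863
25.05 [ 422.22628995 -321.18428028  347.20001432]
```

View pics/g8.png

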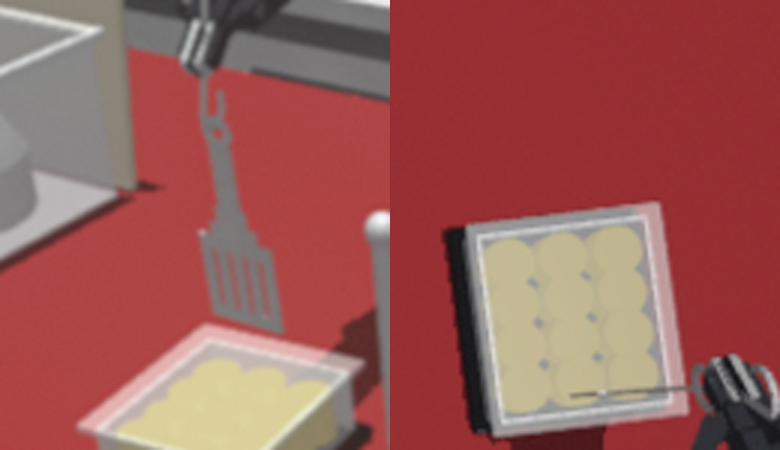

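The turner hangs cleanly on the hook, blade down at (210,215) in scene, and the pan is where it was. I'll carry it high to the rail.

```bash
python3 - <<'E'
from w import *
np.set_printoptions(precision=1,suppress=True)
for q in(([440,-280,455],RT),([490,-100,455],tool(.08,SL,-1)),([500,180,455],RR),([515,180,315],RR)):
    env.servo_line(np.array(q[0],float),q[1],rate=130); print(env.get_clock(),env.get_force(),env.get_finger_gap())
env.dwell(.5)
view('9',290,120,190,150,s=3,w=130,h=190)
C=cloud('top',np.load('pics/t9.npy'))
P=C[(C[...,2]>330)&(C[...,2]<362)&(C[...,0]>585-0*C[...,1])]; k=np.polyfit(P[:,1],P[:,0],1); print(k)
T=env.get_tcp_pos(); print(T,env.get_clock()); overlay('9',T,YR,355,150,w=50,h=70)
E
```

```text
26.1 [ 0.2 -0.4 -1.6] 2.788756501234676
27.6833 [ 0.7 -0.2 -1.5] 2.445283173195036
29.9917 [-1.3  0.3 -1.3] 2.6694025409790374
31.225 [-0.  -0.5 -0.8] 2.420189857511613
[ -0.  597.9]
[515. 180. 315.] 31.825
```

View pics/g9.png

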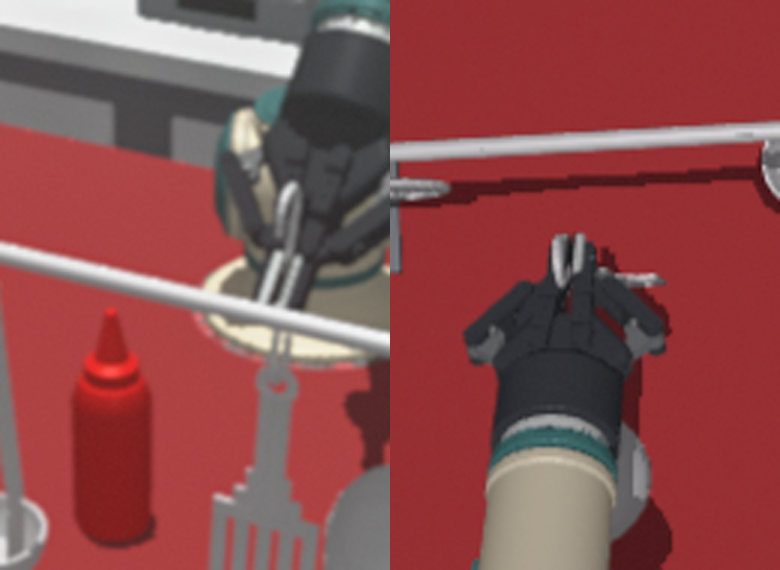

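View pics/o9scene.png

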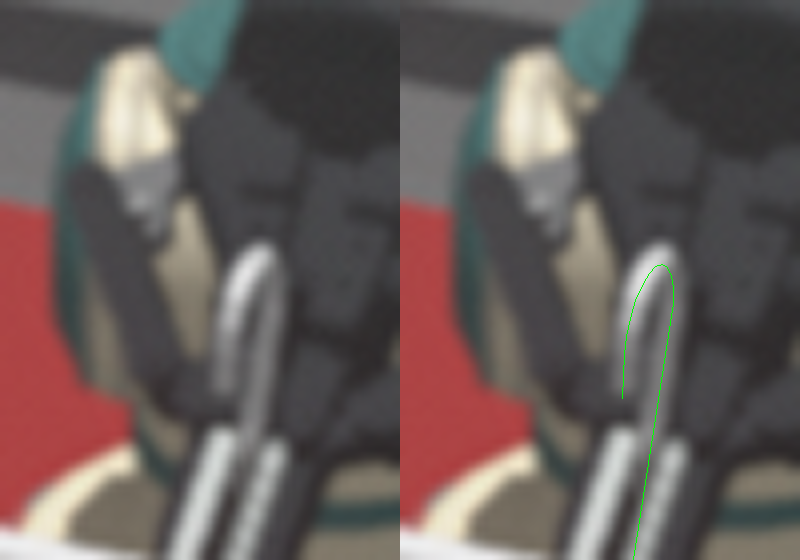

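The hook still holds its pose to within about 1 px (2 mm), and the turner hangs straight below. I'll approach over the bar and lower.

```bash
python3 - <<'E'
from w import *
np.set_printoptions(precision=1,suppress=True)
G=np.array([593.0,180,284.5])
env.servo_line(G+off(YR,-50,0,27),rate=60); print(env.get_force())
env.servo_line(G+off(YR,-20,0,27),rate=40); print(env.get_force())
env.servo_line(G+off(YR,0,0,27),rate=40); env.dwell(.3); print(env.get_force())
view('10',290,120,190,150,s=3,w=130,h=190)
T=env.get_tcp_pos(); print(T,env.get_clock()); overlay('10',T,YR,345,175,w=50,h=70)
E
```

```text
[-0.2  0.4 -0.8]
[ 0.4 -0.1 -1.3]
[-3.  -0.2 -3.3]
[592.7 179.8 310.9] 34.4
```

View pics/o10scene.png

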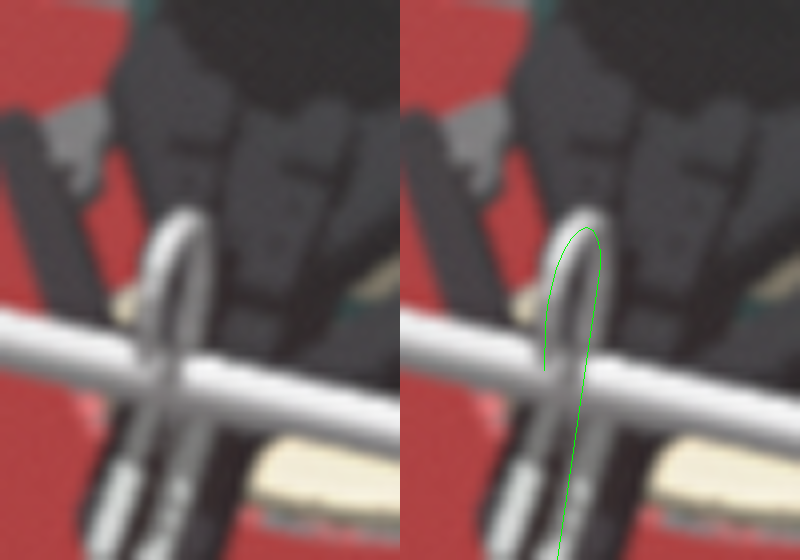

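View pics/g10.png

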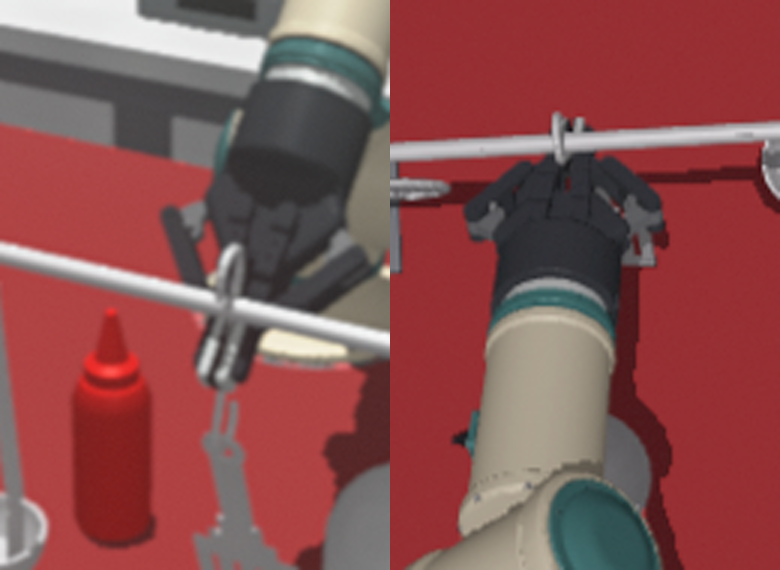

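The upper bight is over the bar. There is a light contact of about 3–4 N, probably the finger's upper face on the bar, which should clear on lowering. I'll lower in steps.

```bash
python3 - <<'E'
from w import *
np.set_printoptions(precision=1,suppress=True)
G=np.array([593.0,180,284.5])
for dz in(22,12,5,2.5,1,0,-.7,-1.5):
    env.servo_line(G+[0,0,dz],rate=40); env.dwell(.1); f=env.get_force(); print(dz,f)
    if f[2]>2.5: break
env.dwell(.5)
view('11',290,150,190,150,s=3,w=130,h=190)
T=env.get_tcp_pos(); print(T,env.get_clock()); overlay('11',T,YR,335,195,w=50,h=70)
E
```

```text
22 [-0.4  0.4 -1.8]
12 [-0.3 -0.1 -0.3]
5 [ 0.7 -0.8 -1.6]
2.5 [-0.2  0.9 -1.8]
1 [ 0.9  0.4 -0.3]
0 [-0.   0.2 -1.3]
-0.7 [-0.9 -1.4  2.7]
[593.3 180.1 284.4] 37.7
```

View pics/o11scene.png

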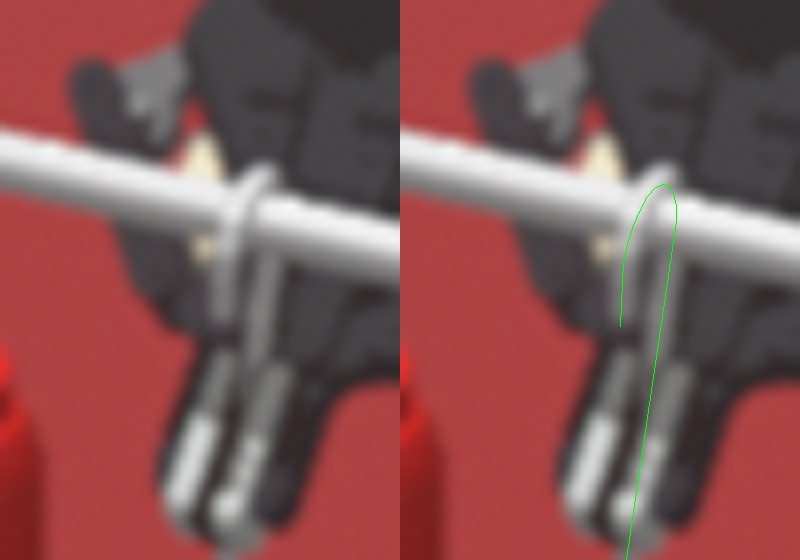

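View pics/g11.png

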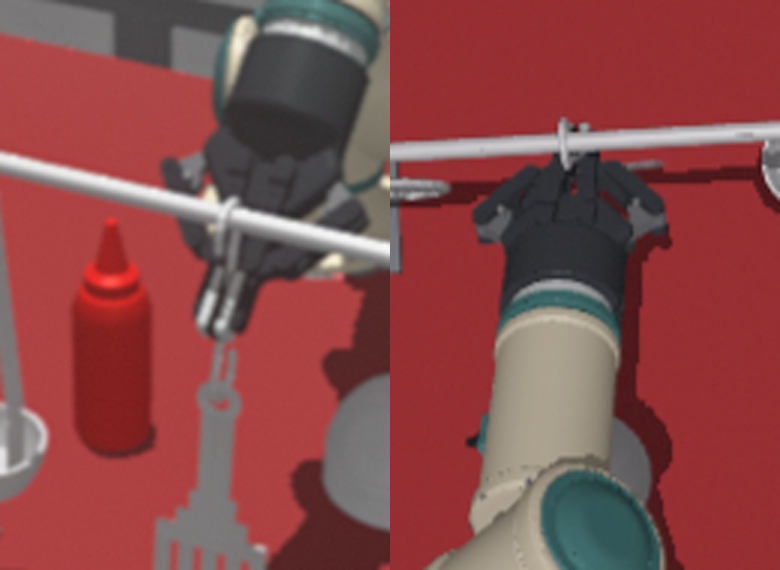

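The crown rests on the bar and the force reversed to +2.7 N in z, so the load has transferred. I'll release gradually and back out along the tool axis.

```bash
python3 - <<'E'
from w import *
np.set_printoptions(precision=1,suppress=True)
for g in(5,8,14): env.move_gripper(g,20); env.dwell(.15)
env.dwell(.4)
env.move_gripper(50); env.dwell(.3)
T=env.get_tcp_pos(); env.servo_line(T-40*RR[:,2],rate=50)
env.servo_line(T-110*RR[:,2],rate=120)
print(env.get_force(),env.get_clock())
env.dwell(1.)
view('12',250,170,150,150,s=3,w=130,h=190)
env.dwell(2.)
view('13',250,170,150,150,s=2,w=200,h=200)
d=cv2.absdiff(cv2.imread('pics/s12.png'),cv2.imread('pics/s13.png')); print('moved px',(d.max(2)>40).sum())
print(env.get_clock())
E
```

```text
[0.2 1.1 0.6] 41.6333
moved px 337
44.8333
```

View pics/s13.png

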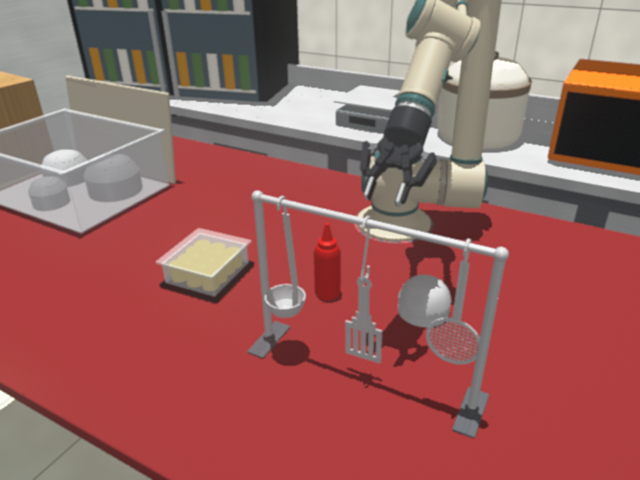

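View pics/g13.png

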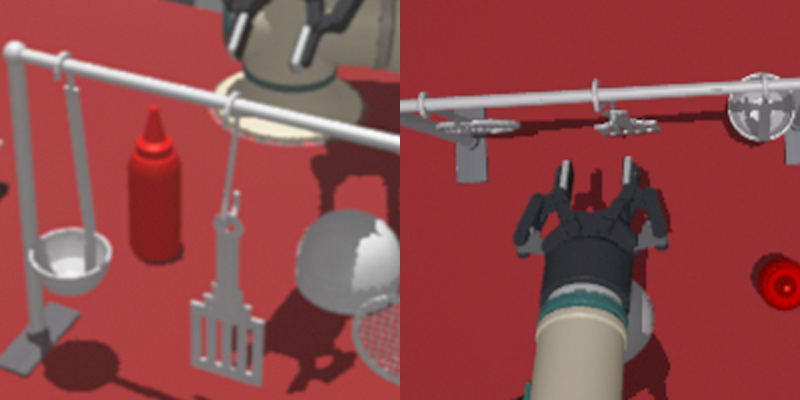

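The turner hangs on the hook at (365,330), about midway between ladle and skimmer, and the gripper is clear. There is some residual swing between frames, so I'll let it settle and check everything against the first images.

```bash
python3 - <<'E'
from w import *
np.set_printoptions(precision=1,suppress=True)
S=lambda n:cv2.imread(f'pics/{n}.png').astype(int)
env.dwell(5); seq=[]
for i in range(6):
    view(f'2{i}',250,170,150,150); env.dwell(.15)
for i in range(1,6):
    d=abs(S(f's2{i}')-S('s20')).max(2); r=d[230:370,330:395]; l=d[200:325,260:308]; k=d[240:370,425:485]; print((r>40).sum(),(l>40).sum(),(k>40).sum(),r.max())
d=abs(S('s25')-S('scene0')).max(2)
for n,(x0,x1,y0,y1) in dict(pan=(155,255,228,300),ladle=(262,306,196,322),bottle=(312,343,222,302),bowls=(396,452,300,328),skim=(425,482,240,365)).items():
    print(n,(d[y0:y1,x0:x1]>40).sum())
C=cloud('top',np.load('pics/t25.npy')); m=(C[...,2]>349)&(C[...,0]>570)&(C[...,1]>60)&(C[...,1]<300); print('crown y',np.median(C[m],0),m.sum())
C=cloud('scene',np.load('pics/s25.npy'))
sub=C[320:355,345:385].reshape(-1,3); sub=sub[(sub[:,0]>560)&(sub[:,2]>30)]; print('blade',np.median(sub,0))
env_b=C[290:315,358:372].reshape(-1,3); env_b=env_b[(env_b[:,0]>560)]; print('handle',np.median(env_b,0))
print(env.get_clock())
E
```

```text
0 0 0 5
0 0 0 5
0 0 0 5
0 0 0 5
0 0 0 6
pan 677
ladle 638
bottle 541
bowls 340
skim 1007
crown y [593.3 178.9 350. ] 53
blade [591.7 178.8  94.1]
handle [591.6 179.6 175.7]
51.3333
```

It is fully steady. The differences against the first image could be arm shadows and background, so I'll compare by depth.

```bash
python3 - <<'E'
from w import *
np.set_printoptions(precision=1,suppress=True)
for cam,a,b in(('scene','scene0','s25'),('top','top0','t25')):
    A=cloud(cam,np.load(f'pics/{a}.npy'));B=cloud(cam,np.load(f'pics/{b}.npy'))
    boxes=dict(pan=((370,560),(-400,-200),(15,73)),lid=((370,560),(-400,-200),(70,74.5)),ladle=((540,650),(-25,65),(60,330)),skim=((540,650),(285,380),(60,330)),bottle=((340,470),(-30,70),(100,200)),bowls=((270,430),(120,260),(30,90)))
    for n,bx in boxes.items():
        o=[]
        for C in(A,B):
            m=np.all([(C[...,i]>bx[i][0])&(C[...,i]<bx[i][1]) for i in range(3)],0); o.append((C[m].mean(0),m.sum()))
        print(cam,n,o[0],o[1])
d=abs(cv2.imread('pics/s25.png').astype(int)-cv2.imread('pics/scene0.png')).max(2).clip(0,255).astype(np.uint8)
cv2.imwrite('pics/diff.png',d[180:400,140:500])
E
```

```text
scene pan (array([ 508. , -263.8,   42. ]), np.int64(1413)) (array([ 510.3, -268.3,   43. ]), np.int64(1530))
scene lid (array([ 479.2, -286.6,   73.4]), np.int64(661)) (array([ 478.9, -294.1,   73.4]), np.int64(808))
scene ladle (array([590.5,  13.2, 159. ]), np.int64(1580)) (array([590.5,  13.2, 159.3]), np.int64(1577))
scene skim (array([587.3, 343.1, 190.7]), np.int64(1572)) (array([587.4, 343.1, 190.8]), np.int64(1579))
scene bottle (array([406.9,   2.7, 134.5]), np.int64(719)) (array([406.8,   2.7, 134.4]), np.int64(721))
scene bowls (array([376.7, 220.1,  63.8]), np.int64(1502)) (array([376.6, 220. ,  63.9]), np.int64(1501))
top pan (array([ 462.9, -288.1,   64.5]), np.int64(425)) (array([ 468.5, -295.5,   66.5]), np.int64(579))
top lid (array([ 466.6, -297.5,   73.2]), np.int64(962)) (array([ 470.4, -300.9,   73.2]), np.int64(1253))
top ladle (array([598.8,  17. , 139.5]), np.int64(713)) (array([598.8,  17.1, 139.6]), np.int64(707))
top skim (array([588.4, 340.5, 180.7]), np.int64(279)) (array([588.4, 340.7, 180.5]), np.int64(274))
top bottle (array([397.4,  -2.4, 141.5]), np.int64(519)) (array([397.4,  -2.4, 141.9]), np.int64(517))
top bowls (array([355.2, 211.5,  69.3]), np.int64(1574)) (array([350.2, 176.3,  58.1]), np.int64(326))
```

View pics/diff.png

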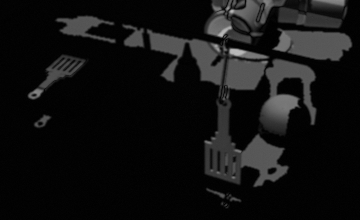

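Only shadows, the arm, the hook and the turner differ; the pan edges show no change. I'm handing in.

```bash
python3 - <<'E'
from h import *
env.job_done(); print(env.get_clock())
E
```

```text
the job is handed in; nothing more can be done
the job is handed in; nothing more can be done
```

The hook and turner are back on the rail, hanging steady about midway between ladle and skimmer. I handed the job in at about 51 s of the 72 s allowed.

- **How it went:** I took the hook off the rail by its shank and put its lower tip up through the turner's hole. I lifted the turner in an arc off the lid, holding only the hook, and hung both back on the bar.
- **Hung position:** the crown sits on the bar at y ≈ 179, and the rail's middle is at about 180. The turner is plumb below it, with the blade at x ≈ 592, y ≈ 179.
- **Steadiness:** there was some swing right after release. After a few more seconds, six frames spread over about a second showed no motion.
- **Other things:** the ladle, skimmer and bottle match the first images to within about 0.5 mm by depth, as do the bowls in the scene view. The arm hides them from the top camera. The pan's depth averages changed once the turner was off its lid, but its edges show no change in the image difference.
- **One blemish:** at the raised position before lowering onto the bar, the wrist read about 3–4 N. This was probably a finger lightly touching the fixed bar, and it vanished on lowering.

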